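# Hold the light-box flap open at the red mark

## Robot

A 7-joint arm with a two-finger parallel gripper is mounted at the origin on a cart in front of the work surface, level with it; the furniture and walls round the work are solid. World frame = base frame: x ahead of the robot, y to its left, z up, the work surface at z = 0. Lengths are in m, angles in rad, forces in N, time in s.
With the tool pointing down it reaches from about 0.425 to 1.025 m from the base axis. Payload 3.6 kg.
Tool frame: the origin (TCP) lies on the front face of the gripper's body, between the roots of the fingers; the fingertips stand 73 mm ahead of it and the grasp point (between the pads) lies 54 mm ahead of it (env.tcp_to_tips is the z of the fingertips in the tool frame, in m); z points along the fingers, y is the line along which they close (so a half turn about z gives the same grasp; the last joint's range is limited). The gripper opens to 85 mm and grips with 20 to 120 N. Pads are 22 mm wide; open, the fingers measure 114 mm over their backs; the gripper's body (76 mm by 85 mm) begins 54 mm behind the grasp point. The pads swing forward as they close: fully open they stand 13 mm farther back than shut.
Start: joints at [-1.208, 0.591, 0.048, 1.609, -0.033, 0.943, -0.034], TCP at [0.32, 0.651, 0.304] pointing down, gripper open.
Joint ranges: [-2.69, 2.69], [-0.47, 2.24], [-1.27, 1.36], [0.19, 2.51], [-1.53, 4.68], [0.08, 2.07], [-3.09, 3.09]. Speed limits (rad/s): [2.57, 2.57, 3.14, 3.14, 3.14, 3.14, 3.14].

## Interface

Orientations are given as a rotation vector (axis times angle).
In Python, from plant import env gives the robot as it stands.
- The arm moves only by the tool servo_tool, never from a script. Its argument "steps" is a list of rows, each an object with "travel": the shift along the tool's x, y, z in units of 60 mm (1.0 is 60 mm), a list of three; "rot": the turn, a rotation vector about the tool's x, y, z in units of 6 degrees (1.0 is 6 degrees), a list of three; "hand": the gripper's target within -1 to 1 (shut at 1, half-way at 0, fully open at -1). In form: [{"travel": [tx, ty, tz], "rot": [rx, ry, rz], "hand": hand}, ...]. A call has 1 to 20 rows; each row is the pose to reach, as a shift and turn from the pose commanded when the call began, along the tool's axes at that moment; what a row does not reach only later rows make up. A row lasts 1/8 s, in which the tool goes at most 62.5 mm and 10.7 degrees, less where a joint would pass 70% of its speed; a pose out of reach is approached as far as the arm can. A call with a gripper value outside its range is refused whole. The fingers move at their own pace and stop on an object; "grip_force" is the grip in N (left out, the last holds). Time passes only in rows, so rows that repeat a pose let the fingers close. It gives the time, the measured TCP pose, the force, the opening and the grip force at its end, in the units of the state.
- env.observe(): the state, without advancing time (a new reading comes with each control period).
- env.grab_frame(name): name is "scene" or "top" or "wrist"; returns the picture (384x512x3 uint8, red, green, blue); there is no depth.
- env.camera_info(name): a dict with "camera_matrix" (3x3 intrinsics, pixels), "rvec" (rotation vector, rad) and "tvec" (3), from world to camera coordinates, as OpenCV has them; the wrist camera has in their place "tool_from_camera" (4x4, takes a point from camera to tool coordinates, whose origin is the TCP and whose axes are the flange's). Camera axes: x right, y down, z forward; pixel columns grow to the right and rows downward; lengths in m; the calibration is good to about 2 mm. The wrist camera is an equidistant fisheye: a pixel r from the principal point sees the ray r / f radians off the axis. A picture is of the moment at which its call begins: read the wrist's pose just before it. camera_info takes no time and is no camera call.
- env.finish_job(): hands the job in; it is judged then, once.
Trained networks look in the newest picture that a camera, given by its name, has taken for a name from the list of things; names that differ only in an ending like _2 or _b are one class to them, and where a whole thing is asked for, a point or a joint stands for the part that bears it (a point fixed in the world has none). Each returns a list of dicts, best first, with "score" (0 to 1); they miss things now and then, are a little off and sometimes report something else, mostly with a low value. They report only what shows in the picture. A call takes as long as a camera call. They do not tell look-alikes from the thing itself.
- env.cut_out(camera, thing): "pixels" (384x512 bool, what is visible of it).
- env.spot_point(camera, thing): "centre" ([x, y, z] in m, in the coordinates of the camera as it stood for that picture, good to about 4 mm: a listed point, or the origin of a listed thing).
The state is a dict: "time_s": time; "joints": joint angles; "qvel": joint speeds; "tau": joint torques, N m; "ee_pos": TCP position; "tool_rot": TCP orientation; "wrist_force": force on the tool from outside, world axes, zero at the start; "moment": the same for the moment, N m; "finger_gap": finger opening in m; "finger_force": force on a finger pad.
Only numpy, scipy, OpenCV 4.12 (cv2) and the standard library are available. Lean on these libraries where they do the work, as an engineer would, in place of code of your own. Each camera call takes 0.05 s, during which the arm holds its last target. There are 200 camera calls.

## Task

Draw the yellow-gripped locking pin out of its bracket and lay it in the blue tray, leaving the flap of the vial light box shut meanwhile. Then raise the flap with the gripper (it has a steel pull bar) until its black pointer stands at the red clip on the protractor arc, and hold it still there for the inspection: finish while still holding it, since it falls shut when let go. Do not shift the red clip, and leave the other things on the bench where they are.

Things in the scene. Friction and masses are not known exactly. Their poses are not given: they have to be found in the camera images.
- light_box: White open-topped box fixed to the bench, 130 (x) x 200 (y) x 90 mm high, vials inside, an amber-windowed flap as its lid. Origin at the centre of its underside; own x points from the pull bar to the hinge (away from the robot), y to its left, z up. On its right (-y) side a dark steel bracket, y = -100 to -132 mm, x = -62 to -38 mm, top at z = 114 mm, holds the locking pin in a bore along y.
- hinge (a point): Point on the flap's hinge line, which runs along the light box's y: at x = +55, y = 0, z = 93 mm in the light box's frame.
- flap (a joint): Opening angle of the flap in rad: 0 shut (level), grows as its front edge rises; stops at 1.35. Flap 120 mm deep, 200 mm wide, 6 mm thick, 0.17 to 0.33 kg, hinged at its far edge with hardly any friction, so it falls shut when let go. The pin, while in, blocks it.
- flap_bar (a point): Middle of the flap's pull bar, moving with the flap: a round steel bar 12 mm thick, 110 mm long along the box's y, held at its ends by 8 mm arms. With the flap shut it lies 160 mm in front of the hinge line and 15 mm above it (108 mm over the bench), 40 mm in front of the flap's edge, with free air beneath. It can turn between closed fingers.
- pointer (a point): Point on the black pointer at the flap's left edge, on the flap's centre plane, 95 mm from the hinge line. Its axes are the flap's.
- mark (a joint): Angle in rad of the red clip on the protractor arc, measured like the flap's angle: the pointer stands at the clip when joint flap equals joint mark. It differs from start to start (about 0.6 to 0.95) and the clip stays put by friction.
- mark_clip (a point): Middle of the red clip (34 mm long radially, 5 mm thick) that straddles the thin aluminium protractor arc on the box's left side: 112 mm from the hinge line, 116 mm left of the box's middle. The arc lies 95 to 115 mm from the hinge line and rises to 209 mm over the bench. The clip's x axis turns with it as the pointer's does with the flap.
- pin_grip (a point): Centre of the yellow grip of the loose locking pin, a block 14 (x) x 32 (y) x 24 mm high; pin mass 50 g. Own y points along the shaft, away from the grip. At the start the pin lies level in the bracket, own y along the light box's y, the grip 102 mm above the bench, 14 mm outside the bracket, with free room round it.
- pin_tip (a point): End of the pin's steel shaft (8 mm thick, 68 mm long), 84 mm from the grip's centre along the pin's y. The pin slides out to the right, along its own -y, with 1 mm play all round; after 55 mm it is out of the bracket.
- tray: Open blue tray fixed to the bench, 140 (x) x 170 (y) x 22 mm high, walls and floor 5 mm. Origin at the centre of its underside, z up.
- tray_in (a point): Centre of the tray's inner floor, 5 mm above the bench; axes as the tray's.
- tape_roll: Bystander: roll of tan tape lying flat, 96 mm wide, 25 mm high.
- bottle: Bystander: small dropper bottle with green cap, 26 mm thick, 64 mm high, standing behind the light box.
- stapler: Bystander: white stapler, 31 x 120 x 36 mm, left of the light box.
Things that resemble listed ones, but are neither listed nor needed, are in the scene too. Of the things that look like the part that bears pin_grip, the smaller one is meant.

How it is judged:
By the outcome, as a careful person would: the job done as asked, in the order asked, and still so for the second after the job is handed in, while the arm keeps its last pose, push and grip.
It also fails if it takes over 54 s, if anything falls off the work surface, if the arm or the gripper's body presses on something with over 40 N, if the wrist force passes 120 N, or if a joint passes its speed limit or range.

## Working session

There is one attempt and no reset: what is moved stays moved. The work goes in short steps, Python scripts to look and compute and a tool call to move; the robot and the scene stay as the last step left them, time stands still between calls to the robot, and variables do not carry over. Pictures are saved under pics/ and viewed, at most 10 in all, crops included, and the job is handed in when it is done.

Besides the shell and the picture viewer there is one more tool, called after "Emit:" in YAML: its name, and indented under it one key for each argument. servo_tool: Moves the arm, as the interface text tells. Its arguments: {"type":"object","properties":{"steps":{"type":"array","items":{"type":"object","properties":{"travel":{"type":"array","items":{"type":"number"}},"rot":{"type":"array","items":{"type":"number"}},"hand":{"type":"number"}}}},"grip_force":{"type":"number"}},"required":["steps"]}

```bash
mkdir -p pics; ls
cat > h.py <<'E'
from plant import env
import numpy as np, cv2
from scipy.spatial.transform import Rotation as R
def w(cam,p,st=None):
    ci=env.camera_info(cam)
    if cam=='wrist':
        q=np.array(ci['tool_from_camera'])@np.append(p,1)
        return R.from_rotvec(st['tool_rot']).apply(q[:3])+st['ee_pos']
    return R.from_rotvec(np.ravel(ci['rvec'])).inv().apply(np.array(p)-np.ravel(ci['tvec']))
def px(cam,P):
    ci=env.camera_info(cam)
    return cv2.projectPoints(np.array(P,float).reshape(-1,3),np.array(ci['rvec'],float),np.array(ci['tvec'],float),np.array(ci['camera_matrix']),None)[0].reshape(-1,2)
E
cat > a.py <<'E'
from h import *
np.set_printoptions(precision=4,suppress=True)
print(env.observe())
fr={c:env.grab_frame(c) for c in('scene','top')}
cv2.imwrite('pics/a.png',cv2.cvtColor(fr['scene'],cv2.COLOR_RGB2BGR)); cv2.imwrite('pics/b.png',cv2.cvtColor(fr['top'],cv2.COLOR_RGB2BGR))
for c in fr:
  for t in('light_box','flap_bar','pin_grip','pin_tip','tray_in','mark_clip','pointer','hinge'):
    for d in env.spot_point(c,t)[:3]:
      P=w(c,d['centre']); print(c,t,round(d['score'],2),P,px(c,P)[0].round() if 1 else '')
E
python3 a.py
```

```text
pics
{'time_s': 0.0, 'joints': array([-1.2075,  0.5921,  0.0483,  1.6098, -0.0333,  0.9427, -0.0337]), 'qvel': array([ 0.0008,  0.0013, -0.0001, -0.0003,  0.0009,  0.0001, -0.0014]), 'tau': array([  0.0018, -54.8703,   1.5473, -19.8118,   0.0094,   0.009 ,
        -0.    ]), 'ee_pos': array([0.3194, 0.6501, 0.3027]), 'tool_rot': array([-0.711 , -3.0597,  0.0035]), 'wrist_force': array([-0.2266, -0.1682,  0.5441]), 'moment': array([ 0.0137,  0.024 , -0.0058]), 'finger_force': 0.0, 'finger_gap': 0.08560403777855823}
scene light_box 0.73 [0.5874 0.1678 0.001 ] [218. 188.]
scene flap_bar 0.97 [0.4874 0.1986 0.1125] [181. 177.]
scene pin_grip 0.76 [ 0.5507 -0.0782  0.0112] [272. 239.]
scene pin_grip 0.64 [0.4869 0.0249 0.1048] [226. 212.]
scene pin_tip 0.86 [ 0.4459 -0.1409  0.0073] [264. 280.]
scene pin_tip 0.47 [0.5162 0.1106 0.101 ] [211. 190.]
scene tray_in 0.57 [ 0.5409 -0.3229  0.0068] [345. 298.]
scene mark_clip 0.57 [0.6069 0.2838 0.1796] [189. 122.]
scene pointer 0.58 [0.5928 0.2824 0.0957] [189. 147.]
scene hinge 0.63 [0.4862 0.0251 0.1049] [226. 212.]
scene hinge 0.61 [0.6411 0.1472 0.0959] [234. 159.]
top light_box 0.74 [0.5894 0.1653 0.0051] [224. 203.]
top light_box 0.44 [0.6216 0.4012 0.001 ] [159. 196.]
top flap_bar 0.9 [0.4888 0.2008 0.1086] [211. 231.]
top pin_grip 0.54 [ 0.5518 -0.0784  0.005 ] [292. 212.]
top pin_grip 0.5 [0.4903 0.0294 0.1035] [262. 230.]
top pin_tip 0.68 [ 0.4494 -0.1425  0.0004] [310. 241.]
top tray_in 0.62 [ 0.5448 -0.3217  0.0061] [360. 213.]
top tray_in 0.55 [ 0.6186  0.403  -0.    ] [158. 196.]
top mark_clip 0.61 [0.6065 0.2833 0.1792] [181. 194.]
top mark_clip 0.23 [0.4923 0.1984 0.1095] [211. 230.]
top pointer 0.67 [0.587  0.284  0.0929] [186. 202.]
top pointer 0.48 [0.458  0.4182 0.0018] [154. 241.]
top hinge 0.82 [0.6407 0.1507 0.0913] [226. 186.]
```

```bash
python3 -c "
import cv2
a=cv2.imread('pics/a.png');b=cv2.imread('pics/b.png')
cv2.imwrite('pics/a2.png',cv2.resize(a[60:360,120:420],(600,600),interpolation=cv2.INTER_CUBIC))
cv2.imwrite('pics/b2.png',cv2.resize(b[110:310,120:420],(800,533),interpolation=cv2.INTER_CUBIC))"
```

```text
(no output)
```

View pics/a2.png

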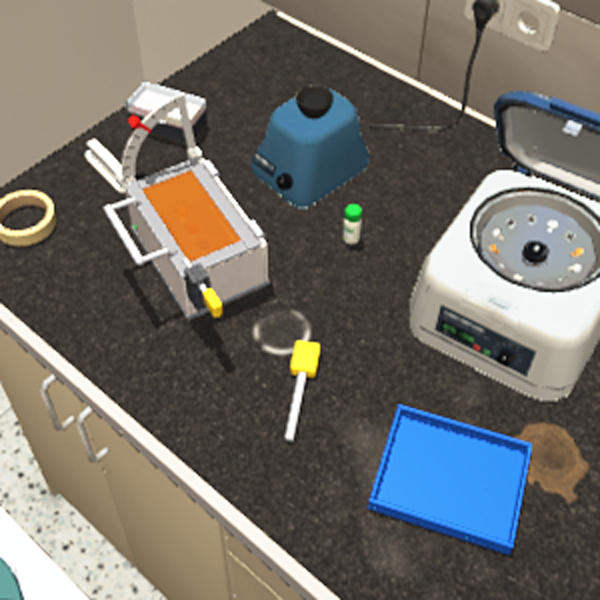

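View pics/b2.png

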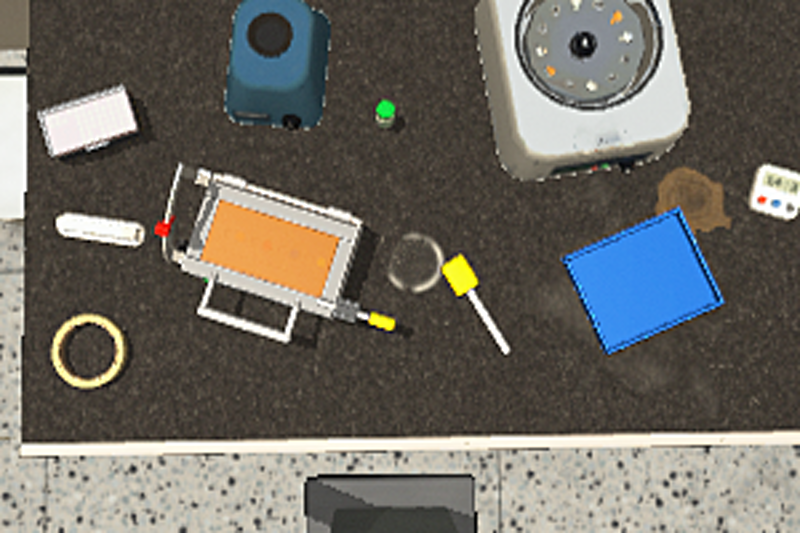

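The two things that look like pins are the one in the bracket, scene (226,212), and the bigger white-shafted one lying loose, scene (272,239). The crops show the bracketed one is smaller and sits on the box's -y side, so it is the pin meant. The red clip is at scene (189,122) and the blue tray at scene (345,298). The box is turned about -18.5°, and the measured bar, pin and clip distances match the given sizes.

```bash
cat >> h.py <<'E'
def go(P,yaw=None,tilt=0,Rt=None):
    "units for a tool-down target: TCP at P, tool y at azimuth yaw (deg), or rotation Rt"
    s=env.observe(); r=R.from_rotvec(s['tool_rot'])
    if Rt is None:
        c,n=np.cos(np.radians(yaw)),np.sin(np.radians(yaw))
        Rt=R.from_matrix(np.array([[-n,c,0],[c,n,0],[0,0,-1.]]))if 0 else R.from_matrix(np.column_stack([np.cross([c,n,0],[0,0,-1.]),[c,n,0],[0,0,-1.]]))
    print('travel',(r.inv().apply(np.array(P)-s['ee_pos'])/.06).round(3),'rot',(np.degrees((r.inv()*Rt).as_rotvec())/6).round(2))
E
python3 -c "
from h import *
go([.489,.028,.27],-18.5)"
```

```text
travel [-7.108 -8.07   0.565] rot [ 0.   -0.   13.72]
```

Emit:
servo_tool:
  steps:
    - {"travel": [-3.5, -4.0, 0], "rot": [0, 0, 6.8], "hand": -0.3}
    - {"travel": [-3.5, -4.0, 0], "rot": [0, 0, 6.8], "hand": -0.3}
    - {"travel": [-3.5, -4.0, 0], "rot": [0, 0, 6.8], "hand": -0.3}
    - {"travel": [-3.5, -4.0, 0], "rot": [0, 0, 6.8], "hand": -0.3}
    - {"travel": [-3.5, -4.0, 0], "rot": [0, 0, 6.8], "hand": -0.3}
    - {"travel": [-7.1, -8.07, 0.565], "rot": [0, 0, 13.7], "hand": -0.3}
    - {"travel": [-7.1, -8.07, 0.565], "rot": [0, 0, 13.7], "hand": -0.3}
    - {"travel": [-7.1, -8.07, 0.565], "rot": [0, 0, 13.7], "hand": -0.3}
    - {"travel": [-7.1, -8.07, 0.565], "rot": [0, 0, 13.7], "hand": -0.3}
    - {"travel": [-7.1, -8.07, 0.565], "rot": [0, 0, 13.7], "hand": -0.3}
    - {"travel": [-7.1, -8.07, 0.565], "rot": [0, 0, 13.7], "hand": -0.3}
    - {"travel": [-7.1, -8.07, 0.565], "rot": [0, 0, 13.7], "hand": -0.3}
    - {"travel": [-7.1, -8.07, 0.565], "rot": [0, 0, 13.7], "hand": -0.3}
    - {"travel": [-7.1, -8.07, 0.565], "rot": [0, 0, 13.7], "hand": -0.3}

```text
time_s: 2.65
ee_pos: [0.4884, 0.03, 0.27]
tool_rot: [-2.544, -1.842, -0.001]
wrist_force: [0.1, -0.2, 0.2]
finger_gap: 0.0558
finger_force: 0.0
```

```bash
cat > b.py <<'E'
from h import *
np.set_printoptions(precision=4,suppress=True)
s=env.observe(); print(s['time_s'],s['ee_pos'],s['finger_gap'])
f=env.grab_frame('wrist'); cv2.imwrite('pics/c.png',cv2.cvtColor(f,cv2.COLOR_RGB2BGR))
print(env.camera_info('wrist'))
for t in('pin_grip','pin_tip','flap_bar','hinge','mark_clip','pointer'):
    for d in env.spot_point('wrist',t)[:2]: print(t,round(d['score'],2),w('wrist',d['centre'],s),np.array(d['centre']))
E
python3 b.py
```

```text
2.65 [0.4884 0.03   0.27  ] 0.055828876785443834
{'camera_matrix': array([[297.3186,   0.    , 251.7597],
       [  0.    , 297.3186, 188.6799],
       [  0.    ,   0.    ,   1.    ]]), 'tool_from_camera': array([[ 0.0008, -0.9502, -0.3117,  0.0804],
       [ 1.    ,  0.0005,  0.0009,  0.0007],
       [-0.0007, -0.3117,  0.9502, -0.0684],
       [ 0.    ,  0.    ,  0.    ,  1.    ]])}
pin_grip 0.82 [0.4919 0.027  0.106 ] [0.0035 0.0058 0.2465]
pin_tip 0.74 [ 0.4485 -0.1455  0.0028] [0.0159 0.1423 0.3998]
pin_tip 0.72 [0.5187 0.1052 0.1013] [ 0.0046 -0.0743  0.2253]
hinge 0.87 [0.6405 0.1466 0.0917] [ 0.1074 -0.1507  0.2104]
```

View pics/c.png

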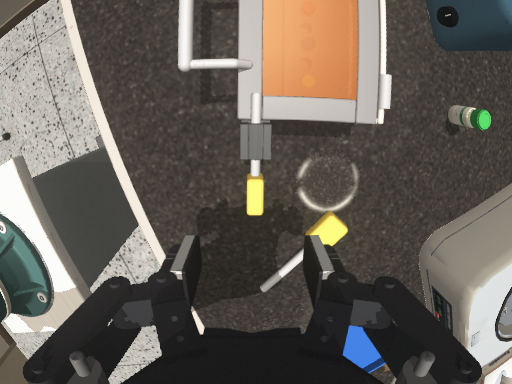

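The wrist picture shows the pin's yellow grip at (255,195), its shaft running straight up through the bracket at (256,140). The yaw is right, and the grip lies about 4 mm to tool +y. The larger look-alike is at (327,231).

```bash
python3 -c "
from h import *
go([.4917,.0271,.162],-18.5)"
```

```text
travel [-0.007  0.058  1.801] rot [ 0.   -0.    0.03]
```

Emit:
servo_tool:
  steps:
    - {"travel": [-0.02, 0.065, 0.9], "rot": [0, 0, 0], "hand": -0.3}
    - {"travel": [-0.02, 0.065, 1.8], "rot": [0, 0, 0], "hand": -0.3}
    - {"travel": [-0.02, 0.065, 1.8], "rot": [0, 0, 0], "hand": -0.3}
    - {"travel": [-0.02, 0.065, 1.8], "rot": [0, 0, 0], "hand": -0.3}
    - {"travel": [-0.02, 0.065, 1.8], "rot": [0, 0, 0], "hand": 1}
    - {"travel": [-0.02, 0.065, 1.8], "rot": [0, 0, 0], "hand": 1}
    - {"travel": [-0.02, 0.065, 1.8], "rot": [0, 0, 0], "hand": 1}
    - {"travel": [-0.02, 0.065, 1.8], "rot": [0, 0, 0], "hand": 1}
    - {"travel": [-0.02, 0.065, 1.8], "rot": [0, 0, 0], "hand": 1}
    - {"travel": [-0.02, 0.065, 1.8], "rot": [0, 0, 0], "hand": 1}
  grip_force: 30

```text
time_s: 4.25
ee_pos: [0.4918, 0.0262, 0.1631]
tool_rot: [-2.546, -1.838, -0.001]
wrist_force: [-1.8, 0.8, 7.5]
finger_gap: 0.0134
finger_force: 29.8
```

Emit:
servo_tool:
  steps:
    - {"travel": [-0.1, 0, 0], "rot": [0, 0, 0], "hand": 1}
    - {"travel": [-0.25, 0, 0], "rot": [0, 0, 0], "hand": 1}
    - {"travel": [-0.4, 0, 0], "rot": [0, 0, 0], "hand": 1}
    - {"travel": [-0.55, -0.005, 0], "rot": [0, 0, 0], "hand": 1}
    - {"travel": [-0.7, -0.01, 0], "rot": [0, 0, 0], "hand": 1}
    - {"travel": [-0.85, -0.01, 0], "rot": [0, 0, 0], "hand": 1}
    - {"travel": [-1.0, -0.01, 0], "rot": [0, 0, 0], "hand": 1}
    - {"travel": [-1.15, -0.01, 0], "rot": [0, 0, 0], "hand": 1}
    - {"travel": [-1.3, -0.01, 0], "rot": [0, 0, 0], "hand": 1}
    - {"travel": [-1.4, -0.01, 0], "rot": [0, 0, 0], "hand": 1}
    - {"travel": [-1.4, -0.01, 0], "rot": [0, 0, 0], "hand": 1}

```text
time_s: 5.62
ee_pos: [0.4646, -0.0543, 0.162]
tool_rot: [2.548, 1.837, -0.0]
wrist_force: [0.1, 1.0, -0.8]
finger_gap: 0.013
finger_force: 29.5
```

```bash
cat > b2.py <<'E'
from h import *
np.set_printoptions(precision=4,suppress=True)
s=env.observe(); print(s['time_s'],s['ee_pos'],s['finger_gap'],s['wrist_force'])
f=env.grab_frame('wrist'); cv2.imwrite('pics/d.png',cv2.cvtColor(f,cv2.COLOR_RGB2BGR))
for t in('pin_grip','pin_tip','tray_in'):
    for d in env.spot_point('wrist',t)[:2]: print(t,round(d['score'],2),w('wrist',d['centre'],s),np.array(d['centre']))
E
python3 b2.py
```

```text
5.625 [ 0.4646 -0.0543  0.162 ] 0.012991932679520049 [ 0.144   0.966  -0.7679]
pin_grip 0.95 [ 0.4642 -0.052   0.1035] [-0.0019  0.0349  0.145 ]
pin_grip 0.61 [ 0.5513 -0.075   0.0099] [0.0879 0.0004 0.2322]
pin_tip 0.83 [0.4925 0.0236 0.1007] [ 0.0011 -0.0426  0.1225]
```

View pics/d.png

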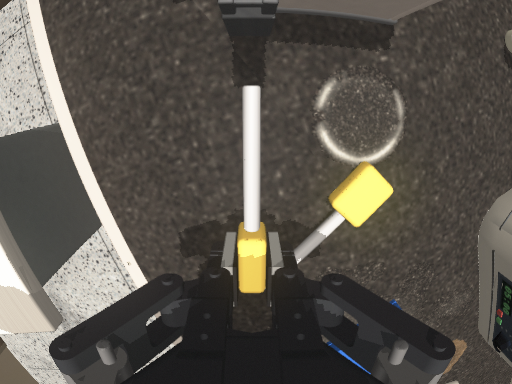

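The pin is fully out and held: its tip at (252,88) is clear of the bracket at (248,10), and the grip is at (252,258). Next it goes to the tray at the same yaw, since it fits with plenty of room.

```bash
python3 -c "
from h import *
go([.532,-.354,.162],-18.5)
go([.532,-.354,.084],-18.5)"
```

```text
travel [-4.406e+00  2.636e+00 -1.000e-03] rot [ 0.   -0.    0.03]
travel [-4.407  2.636  1.299] rot [ 0.   -0.    0.03]
```

Emit:
servo_tool:
  steps:
    - {"travel": [-0.7, 0.42, 0], "rot": [0, 0, 0], "hand": 1}
    - {"travel": [-1.5, 0.9, 0], "rot": [0, 0, 0], "hand": 1}
    - {"travel": [-2.3, 1.38, 0], "rot": [0, 0, 0], "hand": 1}
    - {"travel": [-3.1, 1.86, 0], "rot": [0, 0, 0], "hand": 1}
    - {"travel": [-3.9, 2.33, 0], "rot": [0, 0, 0], "hand": 1}
    - {"travel": [-4.4, 2.64, 0], "rot": [0, 0, 0], "hand": 1}
    - {"travel": [-4.4, 2.64, 0.3], "rot": [0, 0, 0], "hand": 1}
    - {"travel": [-4.4, 2.64, 0.8], "rot": [0, 0, 0], "hand": 1}
    - {"travel": [-4.4, 2.64, 1.15], "rot": [0, 0, 0], "hand": 1}
    - {"travel": [-4.4, 2.64, 1.3], "rot": [0, 0, 0], "hand": 1}
    - {"travel": [-4.4, 2.64, 1.3], "rot": [0, 0, 0], "hand": 1}
    - {"travel": [-4.4, 2.64, 1.3], "rot": [0, 0, 0], "hand": 1}

```text
time_s: 7.32
ee_pos: [0.5325, -0.3544, 0.0848]
tool_rot: [2.546, 1.838, 0.001]
wrist_force: [-0.1, 0.0, -0.1]
finger_gap: 0.0133
finger_force: 29.5
```

Emit:
servo_tool:
  steps:
    - {"travel": [0, 0, 0], "rot": [0, 0, 0], "hand": 0.4}
    - {"travel": [0, 0, 0], "rot": [0, 0, 0], "hand": 0.2}
    - {"travel": [0, 0, 0], "rot": [0, 0, 0], "hand": 0.2}
    - {"travel": [0, 0, 0], "rot": [0, 0, 0], "hand": 0.2}
    - {"travel": [0, 0, 0], "rot": [0, 0, 0], "hand": 0.2}
    - {"travel": [0, 0, -0.5], "rot": [0, 0, 0], "hand": 0.2}
    - {"travel": [0, 0, -1.4], "rot": [0, 0, 0], "hand": 0.2}
    - {"travel": [0, 0, -2.4], "rot": [0, 0, 0], "hand": 0.2}
    - {"travel": [0, 0, -3.4], "rot": [0, 0, 0], "hand": 0.2}
    - {"travel": [0, 0, -3.4], "rot": [0, 0, 0], "hand": 0.2}

```text
time_s: 8.57
ee_pos: [0.5341, -0.3563, 0.2937]
tool_rot: [2.539, 1.832, 0.007]
wrist_force: [-0.2, -0.2, 0.3]
finger_gap: 0.0339
finger_force: 0.0
```

```bash
cat > b3.py <<'E'
from h import *
np.set_printoptions(precision=4,suppress=True)
s=env.observe(); print(s['time_s'],s['ee_pos'],s['finger_gap'],s['wrist_force'])
f=env.grab_frame('wrist'); cv2.imwrite('pics/e.png',cv2.cvtColor(f,cv2.COLOR_RGB2BGR))
for t in('pin_grip','pin_tip','tray_in'):
    for d in env.spot_point('wrist',t)[:2]: print(t,round(d['score'],2),w('wrist',d['centre'],s),np.array(d['centre']))
go([.488,.199,.29],-18.5)
E
python3 b3.py
```

```text
8.575 [ 0.5341 -0.3563  0.2937] 0.03391421218444955 [-0.2234 -0.2156  0.2667]
pin_grip 0.69 [ 0.5343 -0.3472  0.0205] [-0.0067 -0.039   0.3467]
pin_tip 0.8 [ 0.5634 -0.2748  0.0064] [-0.0021 -0.1174  0.3356]
pin_tip 0.73 [ 0.4496 -0.1494  0.0037] [-0.1496 -0.1967  0.3104]
travel [ 8.509 -3.581 -0.041] rot [-0.03 -0.01  0.02]
```

View pics/e.png

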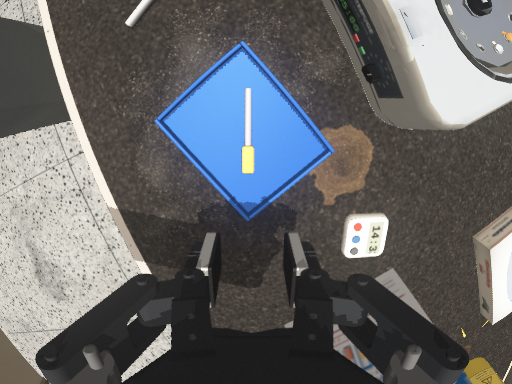

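The pin lies inside the tray: its grip is at (248,160), its shaft at (248,110), and the tray walls are all around it. On to the pull bar.

Emit:
servo_tool:
  steps:
    - {"travel": [0.8, -0.34, 0], "rot": [0, 0, 0], "hand": 0.2}
    - {"travel": [1.7, -0.72, 0], "rot": [0, 0, 0], "hand": 0.2}
    - {"travel": [2.6, -1.1, 0], "rot": [0, 0, 0], "hand": 0.2}
    - {"travel": [3.5, -1.48, 0], "rot": [0, 0, 0], "hand": 0.2}
    - {"travel": [4.4, -1.86, 0], "rot": [0, 0, 0], "hand": 0.2}
    - {"travel": [5.3, -2.24, 0], "rot": [0, 0, 0], "hand": 0.2}
    - {"travel": [6.2, -2.6, 0], "rot": [0, 0, 0], "hand": 0.2}
    - {"travel": [7.1, -3.0, 0], "rot": [0, 0, 0], "hand": 0.2}
    - {"travel": [8.0, -3.37, 0], "rot": [0, 0, 0], "hand": 0.2}
    - {"travel": [8.5, -3.58, -0.04], "rot": [0, 0, 0], "hand": 0.2}
    - {"travel": [8.5, -3.58, -0.04], "rot": [0, 0, 0], "hand": 0.2}
    - {"travel": [8.5, -3.58, -0.04], "rot": [0, 0, 0], "hand": 0.2}

```text
time_s: 10.28
ee_pos: [0.4882, 0.1962, 0.2892]
tool_rot: [2.548, 1.837, -0.005]
wrist_force: [-0.1, -0.0, 0.0]
finger_gap: 0.0341
finger_force: 0.0
```

```bash
cat > b4.py <<'E'
from h import *
np.set_printoptions(precision=4,suppress=True)
s=env.observe(); print(s['time_s'],s['ee_pos'],s['finger_gap'],s['wrist_force'])
f=env.grab_frame('wrist'); cv2.imwrite('pics/f.png',cv2.cvtColor(f,cv2.COLOR_RGB2BGR))
for t in('flap_bar','hinge','mark_clip','pointer','light_box'):
    for d in env.spot_point('wrist',t)[:2]: print(t,round(d['score'],2),w('wrist',d['centre'],s),np.array(d['centre']))
E
python3 b4.py
```

```text
10.275 [0.4882 0.1962 0.2892] 0.03412184016660777 [-0.1073 -0.0439  0.0407]
flap_bar 0.56 [0.4898 0.2011 0.1021] [-0.0007 -0.0087  0.266 ]
flap_bar 0.41 [ 0.5923  0.165  -0.002 ] [ 0.108  -0.0395  0.3654]
hinge 0.88 [0.6399 0.1466 0.0906] [ 0.1589 -0.0081  0.2782]
mark_clip 0.96 [0.6078 0.2806 0.1766] [ 0.0861 -0.0921  0.1598]
pointer 0.78 [0.5869 0.2841 0.0911] [ 0.0653 -0.1159  0.242 ]
light_box 0.75 [0.5914 0.1659 0.0006] [ 0.1069 -0.0392  0.3627]
```

View pics/f.png

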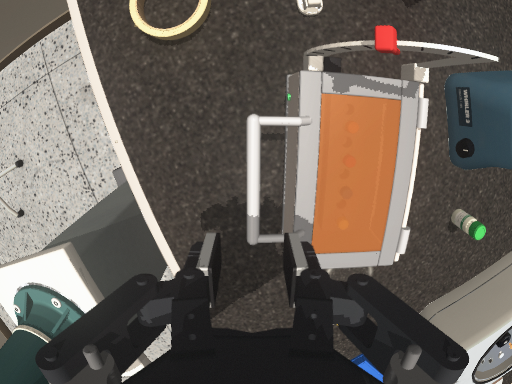

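The wrist picture shows the bar at column 253, rows 120–240, straight between the fingers. The red clip is at (386,40) on the arc and the flap is shut. I estimate the mark at about 0.85 rad, now go down and grip the bar.

Emit:
servo_tool:
  steps:
    - {"travel": [0.05, 0.01, 0.8], "rot": [0, 0, 0], "hand": 0.25}
    - {"travel": [0.05, 0.01, 1.6], "rot": [0, 0, 0], "hand": 0.25}
    - {"travel": [0.05, 0.01, 2.0], "rot": [0, 0, 0], "hand": 0.25}
    - {"travel": [0.05, 0.01, 2.12], "rot": [0, 0, 0], "hand": 0.25}
    - {"travel": [0.05, 0.01, 2.12], "rot": [0, 0, 0], "hand": 0.25}
    - {"travel": [0.05, 0.01, 2.12], "rot": [0, 0, 0], "hand": 1}
    - {"travel": [0.05, 0.01, 2.12], "rot": [0, 0, 0], "hand": 1}
    - {"travel": [0.05, 0.01, 2.12], "rot": [0, 0, 0], "hand": 1}
    - {"travel": [0.05, 0.01, 2.12], "rot": [0, 0, 0], "hand": 1}
    - {"travel": [0.05, 0.01, 2.12], "rot": [0, 0, 0], "hand": 1}
  grip_force: 40

```text
time_s: 11.82
ee_pos: [0.4906, 0.2006, 0.1644]
tool_rot: [-2.547, -1.838, -0.003]
wrist_force: [-1.3, 1.0, 6.4]
finger_gap: 0.0109
finger_force: 39.3
```

```bash
python3 -c "
import numpy as np
for a in np.r_[.05:.86:.05]:
  b=a+.0935;print(round(a,3),round((np.cos(.0935)-np.cos(b))*.1607/.06,3),round(-(np.sin(b)-np.sin(.0935))*.1607/.06,3))"
```

```text
0.05 0.016 -0.133
0.1 0.038 -0.265
0.15 0.067 -0.396
0.2 0.103 -0.525
0.25 0.145 -0.652
0.3 0.193 -0.777
0.35 0.247 -0.899
0.4 0.308 -1.019
0.45 0.374 -1.135
0.5 0.446 -1.248
0.55 0.524 -1.357
0.6 0.607 -1.462
0.65 0.695 -1.563
0.7 0.788 -1.659
0.75 0.886 -1.751
0.8 0.988 -1.837
0.85 1.095 -1.918
```

Emit:
servo_tool:
  steps:
    - {"travel": [0, 0.016, -0.133], "rot": [0, 0, 0], "hand": 1}
    - {"travel": [0, 0.038, -0.265], "rot": [0, 0, 0], "hand": 1}
    - {"travel": [0, 0.067, -0.396], "rot": [0, 0, 0], "hand": 1}
    - {"travel": [0, 0.103, -0.525], "rot": [0, 0, 0], "hand": 1}
    - {"travel": [0, 0.145, -0.652], "rot": [0, 0, 0], "hand": 1}
    - {"travel": [0, 0.193, -0.777], "rot": [0, 0, 0], "hand": 1}
    - {"travel": [0, 0.247, -0.899], "rot": [0, 0, 0], "hand": 1}
    - {"travel": [0, 0.308, -1.019], "rot": [0, 0, 0], "hand": 1}
    - {"travel": [0, 0.374, -1.135], "rot": [0, 0, 0], "hand": 1}
    - {"travel": [0, 0.446, -1.248], "rot": [0, 0, 0], "hand": 1}
    - {"travel": [0, 0.524, -1.357], "rot": [0, 0, 0], "hand": 1}
    - {"travel": [0, 0.607, -1.462], "rot": [0, 0, 0], "hand": 1}
    - {"travel": [0, 0.695, -1.563], "rot": [0, 0, 0], "hand": 1}
    - {"travel": [0, 0.788, -1.659], "rot": [0, 0, 0], "hand": 1}
    - {"travel": [0, 0.886, -1.751], "rot": [0, 0, 0], "hand": 1}
    - {"travel": [0, 0.886, -1.751], "rot": [0, 0, 0], "hand": 1}
    - {"travel": [0, 0.886, -1.751], "rot": [0, 0, 0], "hand": 1}

```text
time_s: 13.95
ee_pos: [0.537, 0.1849, 0.2688]
tool_rot: [-2.541, -1.836, 0.01]
wrist_force: [-9.6, 5.6, 8.9]
finger_gap: 0.0105
finger_force: 39.1
```

```bash
cat > b5.py <<'E'
from h import *
import sys
np.set_printoptions(precision=4,suppress=True)
s=env.observe(); print(s['time_s'],s['ee_pos'],s['finger_gap'],s['wrist_force'])
for c in('wrist','scene','top'):
  f=env.grab_frame(c); cv2.imwrite(f'pics/{sys.argv[1]}_{c}.png',cv2.cvtColor(f,cv2.COLOR_RGB2BGR))
  for t in('flap_bar','mark_clip','pointer'):
    for d in env.spot_point(c,t)[:1]:
      P=w(c,d['centre'],s); q=P-[.6404,.1477,.093]; u=-(q[0]*.9466-q[1]*.3223)
      print(c,t,round(d['score'],2),P,'ang',np.arctan2(q[2],u).round(3),'r',np.hypot(u,q[2]).round(4), px(c,P)[0].round() if c!='wrist' else d['centre'])
im=cv2.imread(f'pics/{sys.argv[1]}_wrist.png'); sc=cv2.imread(f'pics/{sys.argv[1]}_scene.png')[90:190,150:250]
cv2.imwrite(f'pics/{sys.argv[1]}.png',np.hstack([cv2.resize(im,(400,300)),cv2.resize(sc,(400,300),interpolation=cv2.INTER_CUBIC)]))
E
python3 b5.py g
```

```text
13.95 [0.537  0.1849 0.2688] 0.010522979687572187 [-9.5944  5.6037  8.9081]
wrist flap_bar 0.88 [0.5357 0.1876 0.206 ] ang 0.79 r 0.1591 [-0.0024, 0.0334, 0.1491]
wrist mark_clip 0.7 [0.6107 0.2805 0.1756] ang 0.861 r 0.1088 [0.04, -0.0821, 0.1427]
scene flap_bar 0.74 [0.5378 0.1806 0.2108] ang 0.83 r 0.1596 [195. 144.]
scene pointer 0.67 [0.6146 0.2812 0.1581] ang 0.768 r 0.0938 [193. 127.]
top flap_bar 0.78 [0.5367 0.1815 0.209 ] ang 0.816 r 0.1593 [213. 215.]
top pointer 0.8 [0.6042 0.2787 0.1542] ang 0.675 r 0.098 [184. 196.]
```

View pics/g.png

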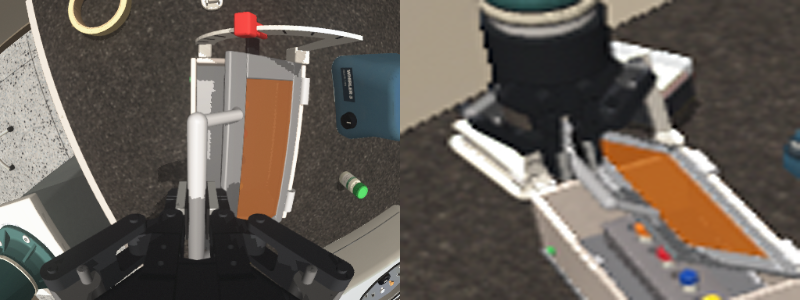

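The wrist view (left half) shows the flap raised, with the red clip near wrist (314,32) and the dark pointer just below it. The bar is held between the fingers, with about 14 N of radial push. I'll ease that outward, go a bit further and look at pointer and clip enlarged.

Emit:
servo_tool:
  steps:
    - {"travel": [0, 0.0, -0.06], "rot": [0, 0, 0], "hand": 1}
    - {"travel": [0, 0.06, -0.1], "rot": [0, 0, 0], "hand": 1}
    - {"travel": [0, 0.1, -0.14], "rot": [0, 0, 0], "hand": 1}
    - {"travel": [0, 0.135, -0.175], "rot": [0, 0, 0], "hand": 1}
    - {"travel": [0, 0.135, -0.175], "rot": [0, 0, 0], "hand": 1}
    - {"travel": [0, 0.135, -0.175], "rot": [0, 0, 0], "hand": 1}

```text
time_s: 15.3
ee_pos: [0.5473, 0.1814, 0.2793]
tool_rot: [-2.545, -1.837, 0.003]
wrist_force: [-4.9, 4.4, 3.8]
finger_gap: 0.0105
finger_force: 39.4
```

```bash
cat > b6.py <<'E'
from h import *
import sys
np.set_printoptions(precision=4,suppress=True)
n=sys.argv[1]
def pw(P,s):
    ci=env.camera_info('wrist'); T=np.array(ci['tool_from_camera']); K=np.array(ci['camera_matrix'])
    q=R.from_rotvec(s['tool_rot']).inv().apply(np.array(P)-s['ee_pos']); q=(q-T[:3,3])@T[:3,:3]
    th=np.arctan2(np.hypot(q[0],q[1]),q[2]); d=q[:2]/np.hypot(q[0],q[1])
    return K[:2,2]+K[0,0]*th*d
ex=np.array([.9466,-.3223,0]);ey=np.array([.3223,.9466,0]);H=np.array([.6404,.1477,.093])
def pt(r,y,a): return H-ex*r*np.cos(a)+ey*y+np.array([0,0,r*np.sin(a)])
if __name__=='__main__':
    s=env.observe(); print(s['time_s'],s['ee_pos'],s['finger_gap'],s['wrist_force'])
    f=env.grab_frame('wrist'); im=cv2.cvtColor(f,cv2.COLOR_RGB2BGR); cv2.imwrite(f'pics/{n}_raw.png',im)
    for t in('mark_clip','pointer'):
        for d in env.cut_out('wrist',t)[:1]:
            m=d['pixels']; v,u=np.nonzero(m); print(t,d['score'],m.sum(),u.mean(),v.mean(),u.min(),u.max(),v.min(),v.max())
    for a in(.7,.75,.8,.85,.9): print(a,'clip',pw(pt(.112,.116,a),s),'ptr95 y100..116',pw(pt(.095,.1,a),s),pw(pt(.095,.116,a),s))
    cv2.imwrite(f'pics/{n}.png',cv2.resize(im[0:120,240:400],(800,600),interpolation=cv2.INTER_CUBIC))
E
python3 b6.py k
```

```text
15.3 [0.5473 0.1814 0.2793] 0.010484888126712713 [-4.9384  4.3808  3.8142]
mark_clip 0.73 889 291.18560179977504 35.732283464566926 275 318 19 50
pointer 0.57 21222 305.43120346809917 179.33234379417584 239 368 50 332
0.7 clip [274.7718  40.5813] ptr95 y100..116 [293.5222  68.3874] [293.797   44.3754]
0.75 clip [281.5917  39.5802] ptr95 y100..116 [299.2236  68.1567] [299.5073  43.7529]
0.8 clip [289.0216  38.664 ] ptr95 y100..116 [305.3385  67.9852] [305.6306  43.2052]
0.85 clip [297.0429  37.8557] ptr95 y100..116 [311.8457  67.8819] [312.1461  42.7453]
0.9 clip [305.6248  37.1793] ptr95 y100..116 [318.7175  67.8557] [319.0258  42.3863]
```

View pics/k.png

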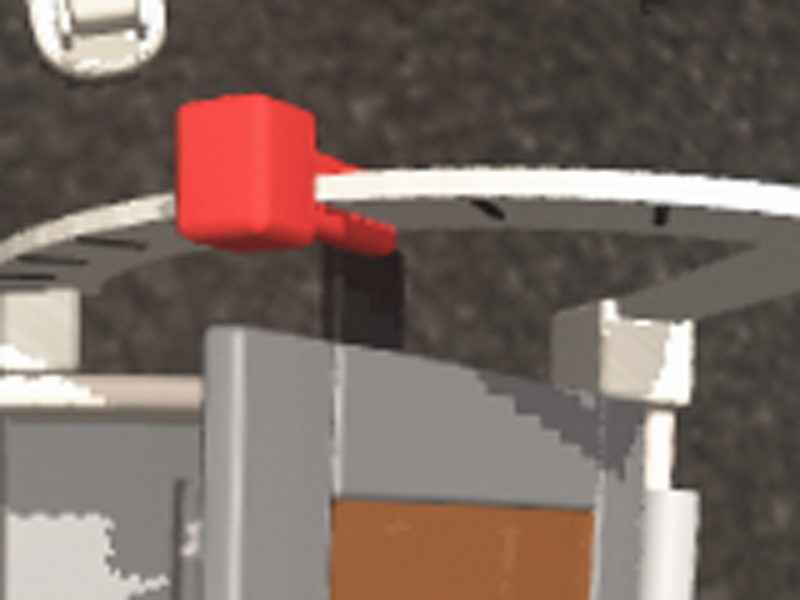

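The enlarged crop shows the red clip spanning wrist u 275–319, v 19–50. The black pointer is at u 305–321, v 50–69, right under the clip's inner legs, and the flap's front edge is at u 281–289, v 66. I'll fit both angles from these edges.

```bash
cat > fit.py <<'E'
from b6 import *
from scipy.optimize import least_squares
s=env.observe()
def ptn(r,t,y,a): # t: normal offset (up)
    return H-ex*(r*np.cos(a)-(-t)*0+0)+ey*y+np.array([0,0,r*np.sin(a)]) + t*(ex*np.sin(a)+np.array([0,0,np.cos(a)]))
for a in(.75,.8,.85,.9):
    cl=[[r,t] for r in(.095,.129) for t in(-.0025,.0025)]
    print(a,'clip (r,t) u',[(r,t,pw(ptn(r,t,.116,a),s)[0].round(1)) for r,t in cl])
    print('   flap front top/bot corner',pw(ptn(.12,.003,.1,a),s).round(1),pw(ptn(.12,-.003,.1,a),s).round(1),'flap back r=0 top',pw(ptn(0,.003,.1,a),s).round(1),'ptr r88..102 t+-2.5',[pw(ptn(r,t,.105,a),s)[0].round(1) for r,t in((.09,0),(.095,0),(.1,0))])
E
python3 fit.py x
```

```text
0.75 clip (r,t) u [(0.095, -0.0025, np.float64(296.4)), (0.095, 0.0025, np.float64(302.7)), (0.129, -0.0025, np.float64(257.8)), (0.129, 0.0025, np.float64(264.2))]
   flap front top/bot corner [275.9  64.2] [268.2  64.7] flap back r=0 top [368.1  80.3] ptr r88..102 t+-2.5 [np.float64(304.2), np.float64(299.4), np.float64(294.4)]
0.8 clip (r,t) u [(0.095, -0.0025, np.float64(302.4)), (0.095, 0.0025, np.float64(309.0)), (0.129, -0.0025, np.float64(266.2)), (0.129, 0.0025, np.float64(273.3))]
   flap front top/bot corner [284.3  63.7] [275.9  64.2] flap back r=0 top [368.2  80.3] ptr r88..102 t+-2.5 [np.float64(309.9), np.float64(305.5), np.float64(300.9)]
0.85 clip (r,t) u [(0.095, -0.0025, np.float64(308.7)), (0.095, 0.0025, np.float64(315.7)), (0.129, -0.0025, np.float64(275.4)), (0.129, 0.0025, np.float64(283.2))]
   flap front top/bot corner [293.4  63.3] [284.3  63.7] flap back r=0 top [368.2  80.3] ptr r88..102 t+-2.5 [np.float64(316.0), np.float64(312.0), np.float64(307.8)]
0.9 clip (r,t) u [(0.095, -0.0025, np.float64(315.4)), (0.095, 0.0025, np.float64(322.8)), (0.129, -0.0025, np.float64(285.5)), (0.129, 0.0025, np.float64(293.9))]
   flap front top/bot corner [303.2  63. ] [293.4  63.3] flap back r=0 top [368.3  80.3] ptr r88..102 t+-2.5 [np.float64(322.4), np.float64(318.9), np.float64(315.2)]
```

Emit:
servo_tool:
  steps:
    - {"travel": [0, 0.02, -0.03], "rot": [0, 0, 0], "hand": 1}
    - {"travel": [0, 0.045, -0.065], "rot": [0, 0, 0], "hand": 1}
    - {"travel": [0, 0.045, -0.065], "rot": [0, 0, 0], "hand": 1}
    - {"travel": [0, 0.045, -0.065], "rot": [0, 0, 0], "hand": 1}
    - {"travel": [0, 0.045, -0.065], "rot": [0, 0, 0], "hand": 1}
    - {"travel": [0, 0.045, -0.065], "rot": [0, 0, 0], "hand": 1}

```text
time_s: 16.2
ee_pos: [0.551, 0.1801, 0.2827]
tool_rot: [-2.547, -1.838, 0.0]
wrist_force: [-2.3, 3.5, 1.1]
finger_gap: 0.01
finger_force: 39.3
```

```bash
python3 b6.py m; python3 fit.py x | head -8 | tail -4
```

```text
16.2 [0.551  0.1801 0.2827] 0.010021220625451589 [-2.3025  3.5495  1.0688]
mark_clip 0.84 926 283.2796976241901 36.65550755939525 267 310 20 51
pointer 0.67 20595 301.8192279679534 179.37499393056567 239 362 50 332
0.7 clip [267.4357  41.3783] ptr95 y100..116 [286.2866  68.5836] [286.553   44.9404]
0.75 clip [274.0027  40.3626] ptr95 y100..116 [291.8033  68.3259] [292.0792  44.2974]
0.8 clip [281.1734  39.4226] ptr95 y100..116 [297.7325  68.1224] [298.0177  43.7231]
0.85 clip [288.9325  38.5804] ptr95 y100..116 [304.0554  67.9819] [304.3497  43.2302]
0.9 clip [297.2533  37.8591] ptr95 y100..116 [310.7468  67.9131] [311.0498  42.8314]
0.85 clip (r,t) u [(0.095, -0.0025, np.float64(301.0)), (0.095, 0.0025, np.float64(307.9)), (0.129, -0.0025, np.float64(267.2)), (0.129, 0.0025, np.float64(274.7))]
   flap front top/bot corner [285.   63.7] [276.3  64.1] flap back r=0 top [362.1  80. ] ptr r88..102 t+-2.5 [np.float64(308.3), np.float64(304.2), np.float64(300.0)]
0.9 clip (r,t) u [(0.095, -0.0025, np.float64(307.5)), (0.095, 0.0025, np.float64(314.8)), (0.129, -0.0025, np.float64(277.0)), (0.129, 0.0025, np.float64(285.1))]
   flap front top/bot corner [294.5  63.4] [285.   63.7] flap back r=0 top [362.2  80. ] ptr r88..102 t+-2.5 [np.float64(314.6), np.float64(310.9), np.float64(307.1)]
```

View pics/m.png

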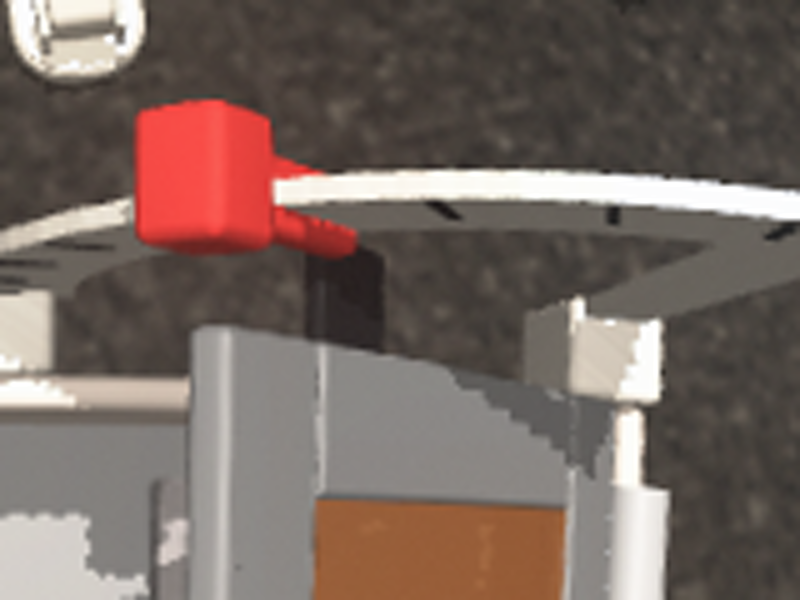

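The crop now shows the pointer at u 301–317 under the clip's legs (inner end at u 311), and the clip has not moved. The fit puts the flap at about 0.857 and the clip at 0.86–0.875, so one last nudge of about 0.01 rad.

Emit:
servo_tool:
  steps:
    - {"travel": [0, 0.022, -0.017], "rot": [0, 0, 0], "hand": 1}
    - {"travel": [0, 0.022, -0.017], "rot": [0, 0, 0], "hand": 1}
    - {"travel": [0, 0.022, -0.017], "rot": [0, 0, 0], "hand": 1}
    - {"travel": [0, 0.022, -0.017], "rot": [0, 0, 0], "hand": 1}
    - {"travel": [0, 0.022, -0.017], "rot": [0, 0, 0], "hand": 1}
    - {"travel": [0, 0.022, -0.017], "rot": [0, 0, 0], "hand": 1}
    - {"travel": [0, 0.022, -0.017], "rot": [0, 0, 0], "hand": 1}
    - {"travel": [0, 0.022, -0.017], "rot": [0, 0, 0], "hand": 1}

```text
time_s: 17.35
ee_pos: [0.5522, 0.1798, 0.2837]
tool_rot: [-2.547, -1.838, 0.0]
wrist_force: [-2.3, 4.2, 1.3]
finger_gap: 0.0105
finger_force: 39.2
```

```bash
python3 b6.py n | head -3; python3 fit.py x | head -8 | tail -4
python3 - <<'E'
import cv2,numpy as np
im=cv2.imread('pics/n_raw.png').astype(int)
print('row72',im[72,274:292].mean(1).round().astype(int).tolist())
r=(im[...,2]-im[...,1]>70); 
for v in(30,38,44,47): u=np.nonzero(r[v,240:340])[0]+240; print(v,u.min(),u.max())
E
```

```text
17.35 [0.5522 0.1798 0.2837] 0.01053367484550615 [-2.2835  4.2016  1.3183]
mark_clip 0.75 891 280.62850729517396 36.711560044893375 264 307 21 50
pointer 0.97 20299 300.69525592393717 179.52076456968322 238 361 50 332
0.85 clip (r,t) u [(0.095, -0.0025, np.float64(298.6)), (0.095, 0.0025, np.float64(305.4)), (0.129, -0.0025, np.float64(264.6)), (0.129, 0.0025, np.float64(271.9))]
   flap front top/bot corner [282.4  63.7] [273.7  64.1] flap back r=0 top [360.3  79.9] ptr r88..102 t+-2.5 [np.float64(305.9), np.float64(301.8), np.float64(297.5)]
0.9 clip (r,t) u [(0.095, -0.0025, np.float64(305.0)), (0.095, 0.0025, np.float64(312.2)), (0.129, -0.0025, np.float64(274.2)), (0.129, 0.0025, np.float64(282.2))]
   flap front top/bot corner [291.7  63.4] [282.4  63.7] flap back r=0 top [360.3  79.9] ptr r88..102 t+-2.5 [np.float64(312.1), np.float64(308.4), np.float64(304.6)]
row72 [64, 62, 65, 98, 149, 151, 154, 156, 165, 180, 192, 167, 141, 135, 134, 135, 135, 135]
30 265 291
38 264 291
44 265 303
47 265 308
```

```bash
python3 -c "
from plant import env
print(env.finish_job())"
```

```text
the job is handed in; nothing more can be done
None
```

I drew the pin out with the flap shut and laid it in the blue tray, then raised the flap to about 0.865 rad (clip fitted at 0.85–0.87) and handed the job in at about 17.5 s, still holding it; the verdict was not shown.

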